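Weigh the gas canister on the spring scale and stand it in the right holder

ROBOT

A 6-joint arm with a two-finger parallel gripper is mounted at the origin on the work surface. World frame = base frame: x ahead of the robot, y to its left, z up, the work surface at z = 0. Lengths are in m, angles in rad, forces in N, time in s.
With the tool pointing down it reaches from about 0.325 to 0.775 m from the base axis. Payload 5.5 kg.
Tool frame: the origin (TCP) lies between the finger pads; the fingertips stand 8 mm ahead of it and the grasp point (between the pads) lies 11 mm behind it (tcp_to_tips is the distance from the TCP to the fingertips, in m); z points along the fingers, y is the direction in which the jaws open and shut (so a half turn about z gives the same grasp; the last joint's range is limited). The gripper opens to 88 mm and grips with 3 to 60 N. Pads are 20 mm wide; open, the fingers measure 115 mm over their backs; the gripper's body (75 mm by 178 mm) begins 61 mm behind the grasp point.
Start: joints at [1.16, 0.091, 1.231, -0, 1.82, -0.057], TCP at [0.208, 0.563, 0.231] pointing down, gripper open.
Joint ranges: [-2.87, 2.87], [-0.86, 2.18], [0.17, 2.46], [-1.51, 4.65], [0.06, 2.69], [-2.65, 2.65]. Speed limits (rad/s): [2.57, 2.57, 3.01, 3.14, 3.14, 3.14].

INTERFACE

Orientations are given as a unit quaternion [w, x, y, z].
In Python, from bench import * gives the robot as it stands. Calls block until the motion is done:
- move_to(position, orientation): joint-space move of the TCP to a pose.
- move_l(position, speed=0.15, orientation=None): straight line of the TCP; orientation=None keeps the orientation; speed is the mean speed in m/s.
- movej(angles): joint-space move.
- gripper_open() and close(): open the fingers fully, or close them until they stop; the grip force is fixed at half the most.
- hold(seconds).
- inverse_kinematics(position, orientation): joint angles nearest the present ones, or None.
- state(): the state.
- get_image(name): name is "side" or "top"; returns a dict with "frame" (480x640x3 uint8, blue, green, red), "depth" (480x640 float32, m along the optical axis (not along the pixel's ray), 0 where there is no reading), "camera_matrix" (3x3 intrinsics, pixels), "k1" (the pictures are not rectified: a ray, as slopes to the right and down, at radius r is drawn at 1 + k1 r^2 times it, then the intrinsics apply), "view" (4x4, takes a point from world to camera coordinates). Camera axes: x right, y up, looking along -z (the intrinsics and any distortion apply to the point x, -y, -z); pixel columns grow to the right and rows downward; lengths in m; the calibration is good to about 2 mm. A picture is of the moment at which its call begins.
A pose or a line that the arm cannot do raises IKError and nothing moves.
- job_done(): hands the job in, once; it reports no verdict.
The state is a dict: "time": time; "joint_pos": joint angles; "dq": joint speeds; "joint_torque": joint torques, N m; "ee_pos": TCP position; "ee_rot": TCP orientation; "ft_force": force on the tool from outside, world axes, zero at the start; "moment": the same for the moment, N m; "finger_gap": finger opening in m.
Only numpy, scipy, OpenCV 4.12 (cv2) and the standard library are available. Lean on these libraries where they do the work, as an engineer would, in place of code of your own. Each camera call takes 0.05 s, during which the arm holds its last target. There are 200 camera calls.

TASK

Take the spring scale out of its fork rest, hook the gas canister by its wire bail and lift it gently where it stands, never past the scale's 1 kg full mark, until it just hangs clear of the bench (15 mm at most), and keep it still there for about a second to read its weight. If it weighs 600 g or more, lower it into the blue ring holder, if less, into the red one, so that it sits flat on the holder's floor, then hang the scale back in its fork rest and let go. Handle the canister only with the scale's hook, do not drop it, tip it or press down hard on it, and leave the other things on the bench where they are.

Things in the scene. Friction and masses are not known exactly. Their poses are not given: they have to be found in the camera images.
- scale: tubular spring hand scale, 140 g, hanging upright in the fork rest. Origin: centre of the underside of its round collar (46 mm across, 6 mm thick), z up. Below the collar a clear tube, 24 mm in diameter, 54 mm long, shows a red disc that sinks with load; under it a sprung rod with a steel hook in the scale's x-z plane, mouth open to its +x
- scale_grip (a point): centre of the scale's yellow square grip sleeve, 30 mm above the scale's origin, axes as the scale's: 28 x 28 mm, flats facing x and y, from 6 to 52 mm above the origin (steel stub to 55 mm); to be gripped from above by either pair of flats
- hook_seat (a point): top of the hook's 6 mm wire at its lowest point, on the scale axis, 102 mm below the scale's origin when unloaded (underside at 108 mm); it moves down as the spring stretches; axes as the scale's. A hung bar has its centre 3 mm above this
- hook_point (a point): top of the hook's point, 14 mm to the scale's +x from its axis, 85 mm below the scale's origin unloaded. On the far side the shank runs 11 mm to -x. A 6 mm bar comes in from +x with its centre 3 to 16 mm above this point, until it meets the shank; then the hook is raised
- scale_hook (a joint): stretch of the scale's spring in m: 0 with an empty hook, growing as the hook is pulled down, 200 N/m (0.0294 = 600 g; full mark 1 kg = 0.049; stop at 0.058). Rigid when pushed up at 0. Lightly damped: it bounces if pulled quickly. It reads rightly when the scale is upright and still
- canister: small upright aluminium gas canister with a green band, 0.3 to 0.9 kg, unknown. Origin: centre of its underside; body 68 mm in diameter, shoulder to 73 mm height, brass valve on the axis to 86 mm; an upright arched bail of 6 mm steel wire stands in its y-z plane, legs at y +-28 mm. The hook goes under the arch along the canister's x, from either side
- bail_top (a point): centre of the bail wire at the top of its arch, on the canister's axis 131 mm above its underside (wire underside at 128 mm); axes as the canister's
- ring_blue: blue round holder fixed to the bench, 94 mm across at the foot and 104 mm at the lip, 20 mm high. Origin: centre of its underside. Its floor is 8 mm above the bench; the well is 74 mm wide for the lowest 4 mm above the floor, then flares to 84 mm at the lip (canister 68 mm)
- ring_red: red round holder, the same size and shape as the blue one; the two are found in either place
- rest: fork rest fixed to the bench, foot 130 x 100 x 10 mm, post at its +x side 135 mm high. Origin: underside below the seat. Two level prongs along its x, 32 mm apart inside, 52 mm over all, open to its -x, tops 135 mm up, with 4 mm high lips 28 to 32 mm before and behind the seat: raise the scale 5 mm or more, then draw it to -x until clear
- fork_seat (a point): point between the prongs at their top, 135 mm above the bench, where the origin of the scale rests (play about 4 mm each way); axes as the rest's
- vial_rack: white vial block 75 x 145 mm, 46 mm high with amber vials; leave alone; origin centre of underside
- amber_bottle: amber bottle 60 mm across, 125 mm high; leave alone; origin centre of underside
- beaker: glass beaker 60 mm across, 75 mm high; leave alone; origin centre of underside
- septa_box: cardboard box 62 x 85 x 30 mm; leave alone; origin centre of underside
- wrench: wrench lying flat; leave alone; origin at its middle, underside
- jar: clear jar with blue lid, 48 mm across, 60 mm high; leave alone; origin centre of underside
Things that resemble listed ones, but are neither listed nor needed, are in the scene too. Several things look just like the rest: the one meant starts nearest to the robot's base.

How it is judged:
By the outcome, as a careful person would: the job done as asked, in the order asked, and still so for the second after the job is handed in, with the robot touching nothing.
It also fails if it takes over 72 s, if anything falls off the work surface, if the arm or the gripper's body presses on something with over 40 N, if the wrist force passes 120 N, or if a joint passes its speed limit or range.

## Working session

There is one attempt and no reset: what is moved stays moved. The work goes in short steps, each a Python script; the robot and the scene stay as the last script left them, time stands still between calls to the robot, and variables do not carry over. Pictures are saved under pics/ and viewed, about 8 in all and at most 12, crops included, and the job is handed in when it is done.

```bash
mkdir -p pics; ls
cat > h.py <<'E'
import numpy as np, cv2
from bench import *
def cloud(im):
    K=np.array(im["camera_matrix"]);V=np.array(im["view"]);d=im["depth"]
    v,u=np.mgrid[0:480,0:640]
    p=cv2.undistortPoints(np.stack([u,v],-1).reshape(-1,1,2).astype(np.float64),K,np.array([im["k1"],0,0,0.])).reshape(480,640,2)
    P=np.stack([p[...,0]*d,-p[...,1]*d,-d],-1)
    W=(P-V[:3,3])@V[:3,:3]
    W[d==0]=np.nan
    return W
def ray(im,u,v):
    K=np.array(im["camera_matrix"]);V=np.array(im["view"])
    p=cv2.undistortPoints(np.array([[[u,v]]],float),K,np.array([im["k1"],0,0,0.])).ravel()
    R=V[:3,:3]; return -R.T@V[:3,3], R.T@np.array([p[0],-p[1],-1])
def onz(im,u,v,z):
    o,d=ray(im,u,v); return o+d*(z-o[2])/d[2]
def project(im,X):
    V=np.array(im["view"]);c=V[:3,:3]@np.array(X)+V[:3,3];x,y=c[0]/-c[2],-c[1]/-c[2]
    f=1+im["k1"]*(x*x+y*y);K=np.array(im["camera_matrix"]);return (K@[x*f,y*f,1])[:2]
E
python3 - <<'E'
from h import *
for n in("top","side"):
    im=get_image(n);cv2.imwrite(f"pics/{n}0.png",im["frame"]);np.savez(f"{n}0.npz",W=cloud(im),f=im["frame"])
    V=np.array(im["view"]);print(n,im["k1"],im["camera_matrix"],(-V[:3,:3].T@V[:3,3]).round(3),(-V[2,:3]).round(3))
print(state())
E
```

```text
pics
top -0.015417714946564874 [[494.53834444   0.         311.29859785]
 [  0.         494.53834444 235.97265103]
 [  0.           0.           1.        ]] [ 0.424 -0.118  1.274] [ 0.128  0.017 -0.992]
side -0.07060894694205808 [[521.18167215   0.         325.21113636]
 [  0.         521.18167215 237.99058399]
 [  0.           0.           1.        ]] [0.479 0.679 0.98 ] [ 0.08  -0.68  -0.729]
{'time': 0.1, 'joint_pos': array([ 1.16032070e+00,  9.18513367e-02,  1.23178657e+00, -2.82650328e-05,
        1.81978998e+00, -5.67277839e-02]), 'dq': array([-0.00147119, -0.0020129 , -0.00271116,  0.00139836, -0.00078208,
       -0.00121461]), 'joint_torque': array([ 1.99281843e-03, -4.47860634e+01, -4.07566345e+01,  7.00017437e-02,
        2.84913549e-02, -1.36616877e-04]), 'ee_pos': array([0.20777491, 0.56260737, 0.22956744]), 'ee_rot': array([-1.99084548e-04,  1.75956472e-01,  9.84397520e-01, -8.95863512e-04]), 'ft_force': array([ 0.69759512, -0.52340126, -0.86588183]), 'moment': array([ 0.01158849, -0.03772272, -0.03892305]), 'finger_gap': 0.08756049814174338}
```

View pics/top0.png

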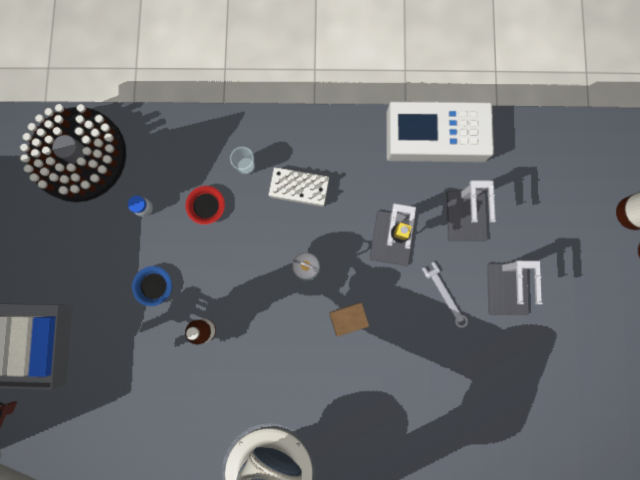

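View pics/side0.png

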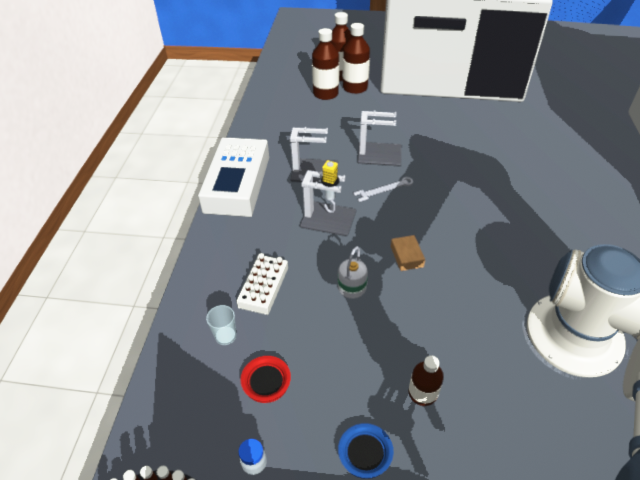

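The top view shows the scale in its rest at (402,231), the canister at (306,266), red ring at (206,205), blue ring at (152,286). The side view shows the hook at (331,207) and the bail at (354,256). Next I measure and enlarge these.

Run:
```python
from h import *
D={n:np.load(n+"0.npz") for n in("top","side")}
def hsv(n): return cv2.cvtColor(D[n]["f"],cv2.COLOR_BGR2HSV)
def rep(t,P): print(t,len(P),"med",np.nanmedian(P,0).round(4),"min",np.nanpercentile(P,2,0).round(4),"max",np.nanpercentile(P,98,0).round(4))
for n in D:
    W=D[n]["W"];H=hsv(n);h,s,v=H[...,0],H[...,1],H[...,2];ok=~np.isnan(W[...,0])
    inr=lambda x0,x1,y0,y1,z0,z1:ok&(W[...,0]>x0)&(W[...,0]<x1)&(W[...,1]>y0)&(W[...,1]<y1)&(W[...,2]>z0)&(W[...,2]<z1)
    print("==",n)
    if n=="top": print("bench",np.nanmedian(W[380:400,380:420,2]), "px:",W[231,402],W[266,306],W[205,206],W[286,152])
    for nm,m in(("red",((h<8)|(h>172))),("blue",((h>100)&(h<125)))):
        m=m&(s>150)&inr(.3,.75,-.1,.35,.014,.028)
        P=W[m]
        if len(P):
            k,l=cv2.kmeans(P[:,:2].astype(np.float32),1,None,(3,10,.1),1,0)[1:] if 0 else (0,0)
            c,r=cv2.minEnclosingCircle(P[:,:2].astype(np.float32));rep(nm,P);print("  circ",np.round(c,4),round(r,4))
    m=(h>20)&(h<35)&(s>150)&inr(.3,.75,-.5,.1,.1,.25);P=W[m];rep("yellow",P)
    T=P[P[:,2]>.183]
    if len(T)>5: rep("ytop",T);print(cv2.minAreaRect(T[:,:2].astype(np.float32)))
    # fork prongs
    for z0,z1 in((.125,.15),):
        m=inr(.3,.65,-.45,-.2,z0,z1)&(s<60)&(v>100);P=W[m];rep("prong",P)
        if len(P)>5: print(cv2.minAreaRect(P[:,:2].astype(np.float32)))
    m=inr(.3,.6,-.2,.0,.1,.15)
    P=W[m];rep("bail",P)
    if len(P)>5:
        q=P[:,:2]-P[:,:2].mean(0);print(np.linalg.svd(q,full_matrices=False)[1:],np.ptp(q@np.linalg.svd(q,full_matrices=False)[2][0]))
    m=inr(.3,.6,-.2,.0,.03,.1)
    P=W[m];c,r=cv2.minEnclosingCircle(P[:,:2].astype(np.float32));rep("can",P);print(c,r)
    def crop(u,v,r=40): return cv2.resize(D[n]["f"][v-r:v+r,u-r:u+r],(400,400),interpolation=cv2.INTER_CUBIC)
    D2=[crop(*c) for c in ([(400,232),(306,266)] if n=="top" else [(325,200),(353,270)])]
    cv2.imwrite(f"pics/c_{n}.png",np.hstack(D2))
a,b=cv2.imread("pics/c_top.png"),cv2.imread("pics/c_side.png")
cv2.imwrite("pics/c0.png",cv2.resize(np.vstack([a,b]),(600,600)))
```

```text
== top
bench 4.1879103833746624e-05 px: [ 0.57763271 -0.29861448  0.19214206] [ 0.50459667 -0.08533607  0.0852694 ] [0.6644912  0.17978748 0.01310332] [0.45259935 0.31202355 0.00553446]
red 503 med [0.6669 0.1852 0.0188] min [0.6179 0.1343 0.0144] max [0.7111 0.229  0.0246]
  circ [0.665  0.1814] 0.0509
blue 445 med [0.4466 0.305  0.0186] min [0.4067 0.26   0.0145] max [0.5002 0.3492 0.024 ]
  circ [0.4528 0.307 ] 0.051
yellow 124 med [ 0.5743 -0.2977  0.1852] min [ 0.566  -0.3152  0.1503] max [ 0.5945 -0.2874  0.191 ]
ytop 76 med [ 0.5779 -0.3007  0.1869] min [ 0.5676 -0.3154  0.1838] max [ 0.5956 -0.2887  0.1915]
((0.5812473893165588, -0.3035026788711548), (0.027952753007411957, 0.02544022910296917), 70.85037231445312)
prong 426 med [ 0.6201 -0.309   0.135 ] min [ 0.5508 -0.3364  0.1274] max [ 0.6474 -0.2759  0.1408]
((0.599725067615509, -0.30651918053627014), (0.05288872867822647, 0.09860993176698685), 81.04385375976562)
bail 68 med [ 0.5072 -0.0855  0.1261] min [ 0.4965 -0.1112  0.1066] max [ 0.519  -0.0558  0.1365]
(array([0.14612965, 0.0141229 ]), array([[-0.34853514, -0.937295
[... 672 characters left out ...]
0.579261302947998, -0.30291250348091125), (0.028319677338004112, 0.027539784088730812), 75.27429962158203)
prong 362 med [ 0.6125 -0.2914  0.1326] min [ 0.5487 -0.3366  0.1258] max [ 0.6461 -0.2732  0.139 ]
((0.5975834727287292, -0.30461493134498596), (0.060760464519262314, 0.09896054118871689), 80.40620422363281)
bail 78 med [ 0.5096 -0.0724  0.1232] min [ 0.4945 -0.1088  0.101 ] max [ 0.5173 -0.0552  0.1333]
(array([0.15269372, 0.01510569]), array([[ 0.35848006,  0.93353739],
       [-0.93353739,  0.35848006]])) 0.06100453935873899
can 951 med [ 0.4974 -0.0738  0.0637] min [ 0.3499 -0.1934  0.0302] max [ 0.5356 -0.0507  0.0885]
(0.4407970905303955, -0.13052551448345184) 0.11487685889005661
```

View pics/c0.png

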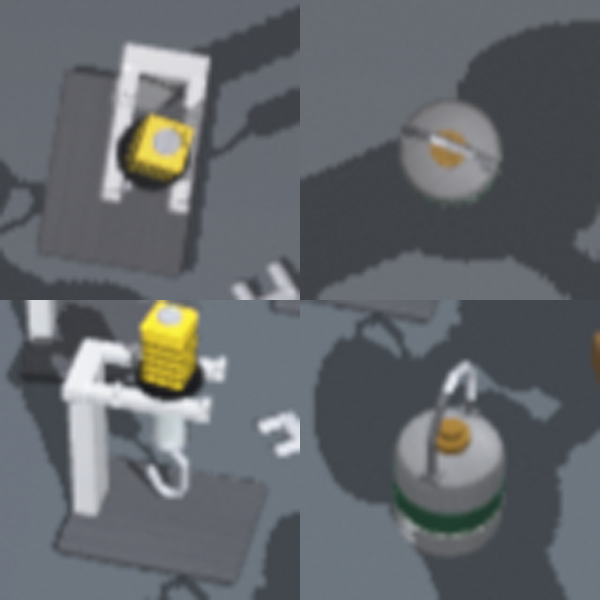

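Crops: the fork opens toward the robot, with a yaw of about -9°. Sleeve flats are at about -17°, and the bail line at about 69°. In the side crop (170,480) the hook mouth seems to face the robot. I'll check that from depth, refine the canister centre, then grasp the scale.

```bash
cat >> h.py <<'E'
def q(phi):  # tool down, tool y at angle phi (deg)
    a=np.radians((phi+90)/2); return [0,np.cos(a),np.sin(a),0]
def wrench(n=10):
    F=[]
    for _ in range(n): F.append(np.r_[state()["ft_force"],state()["moment"]]); hold(.02)
    return np.mean(F,0)
E
python3 - <<'E'
from h import *
from scipy.optimize import least_squares
c=np.array([.580,-.303])
for n in("top","side"):
    W=np.load(n+"0.npz")["W"].reshape(-1,3);W=W[~np.isnan(W[:,0])]
    P=W[(np.linalg.norm(W[:,:2]-c,axis=1)<.022)&(W[:,2]>.022)&(W[:,2]<.08)]
    if n=="side":
        for a,b in((.02,.03),(.03,.04),(.04,.05),(.05,.06),(.06,.07)):
            k=P[(P[:,2]>a)&(P[:,2]<b)]
            t=np.radians(-17); print(a,len(k),np.sort(((k[:,:2]-c)@[np.cos(t),np.sin(t)])*1e3).round(0)[::max(1,len(k)//8)], "perp",np.median((k[:,:2]-c)@[-np.sin(t),np.cos(t)]) if len(k) else 0)
    P=W[(abs(W[:,0]-.505)<.06)&(abs(W[:,1]+.085)<.06)&(W[:,2]>.012)&(W[:,2]<.055)]
    r=least_squares(lambda p:np.linalg.norm(P[:,:2]-p,axis=1)-.034,[.506,-.083],loss="soft_l1",f_scale=.002);print(n,"can",len(P),r.x,np.median(abs(r.fun)))
    B=W[(np.linalg.norm(W[:,:2]-r.x,axis=1)<.045)&(W[:,2]>.121)];print("arch top",len(B),B.mean(0),B.max(0))
print(state()["time"])
move_to([c[0],c[1],.22],q(-17))
s=state();print(s["ee_pos"],s["joint_pos"],s["time"])
move_l([c[0],c[1],.157],.08)
F0=wrench();close();hold(.2)
s=state();print(s["ee_pos"],s["finger_gap"],s["time"],F0,wrench())
E
```

```text
top can 21 [ 0.50841836 -0.08355589] 0.00021246403796237184
arch top 44 [ 0.50789234 -0.08357611  0.12940963] [ 0.5156316  -0.06526017  0.13807846]
0.02 2 [ 4. 10.] perp -0.0024440473441763966
0.03 14 [-11.  -9.  -7.  -5.  -3.  -3.  -1.  -0.   3.   3.   4.   7.   9.  11.] perp 0.0007471783230347793
0.04 18 [-12. -12. -11.  -9.  -8.   8.   9.  12.  15.] perp -0.000706098619027244
0.05 8 [-14. -13. -12. -12. -11. -10.  -9.  -8.] perp 0.0003749063627531568
0.06 10 [-13. -11. -11. -11.  -9.  -8.  -8.  -7.  -6.  -5.] perp 4.563624381414381e-05
side can 338 [ 0.50542762 -0.08530872] 0.0006967630860902421
arch top 45 [ 0.5068131  -0.07954945  0.12752775] [ 0.51443417 -0.06215305  0.13449353]
0.1
[ 0.5803953  -0.30220227  0.22005695] [-5.32132982e-01  2.38910367e-01  1.08560748e+00  1.83793391e-04
  1.81699919e+00 -2.36665998e-01] 3.3917
[ 0.58007857 -0.3029669   0.15699468] 0.02769286112027101 5.65 [ 0.11017237  0.07392568  0.08057369 -0.07198992  0.09030491  0.00403615] [ 0.50191595 -0.31392598 -0.26399817 -0.07755011 -0.03347337 -0.01131521]
```

Run:
```python
from h import *
p=state()["ee_pos"];x=np.array([np.cos(np.radians(-9)),np.sin(np.radians(-9)),0])
move_l(p+[0,0,.012],.06); print(wrench())
move_l(p+[0,0,.012]-.11*x,.1)
move_l(p+[0,0,.09]-.11*x,.15)
u=np.array([np.cos(np.radians(-20.5)),np.sin(np.radians(-20.5)),0])
b=np.array([.507,-.084,.0])
move_to(b-.06*u+[0,0,.26],q(-20.5))
move_l(b-.06*u+[0,0,.229],.1); hold(.4)
s=state();print(s["time"],s["ee_pos"],s["finger_gap"],wrench())
out=[]
for n in("top","side"):
    im=get_image(n);W=cloud(im);np.savez(n+"1.npz",W=W,f=im["frame"])
    e=s["ee_pos"];f=im["frame"].copy();o=e-[0,0,.022]
    for P,c in((o-[0,0,.102],(0,0,255)),(o-[0,0,.085]+.014*u,(0,255,0)),(o-[0,0,.08]-.011*u,(255,0,0)),(b+[0,0,.131],(255,0,255))):
        pu=project(im,P);print(n,pu.round(1))
        out_c=tuple(int(round(k)) for k in pu)
        f[out_c[1],out_c[0]]=c
    m=[int(k) for k in project(im,o+.03*u-[0,0,.06])]
    cr=lambda g:cv2.resize(g[m[1]-40:m[1]+40,m[0]-40:m[0]+40],(400,400),interpolation=cv2.INTER_NEAREST)
    out.append(np.hstack([cr(im["frame"]),cr(f)]))
    V=W.reshape(-1,3);V=V[~np.isnan(V[:,0])]
    d=(V[:,:2]-e[:2]);K=V[(np.linalg.norm(d,axis=1)<.024)&(V[:,2]>.09)&(V[:,2]<.15)]
    for a in np.arange(.09,.15,.01):
        k=K[(K[:,2]>=a)&(K[:,2]<a+.01)];k2=(k[:,:2]-e[:2]);print(a.round(2),(k2@u[:2]*1e3).round(0),(k2@[-u[1],u[0]]*1e3).round(0))
cv2.imwrite("pics/c1.png",cv2.resize(np.vstack(out),(600,600)))
```

```text
[ 0.0099072  -0.20590643 -1.39348647 -0.07005748  0.0852992   0.00471255]
10.0083 [ 0.4509278  -0.06297422  0.22936426] 0.027877427198542443 [ 0.25420303  0.04553299 -1.6517553  -0.07944761  0.09170613  0.0164209 ]
top [295.9 288.1]
top [297.8 282.2]
top [293.7 292.3]
top [304.9 263.6]
0.09 [] []
0.1 [] []
0.11 [] []
0.12 [] []
0.13 [] []
0.14 [] []
side [377.5 266.6]
side [372.  259.3]
side [382.9 261.7]
side [353.  249.7]
0.09 [] []
0.1 [ 10.  11.   9.   6.   8.   6.   5.   3.   6.   3.   2.   0.  -2.  -5.
   3.   1.  -0.  -3.  -5.  -8. -10.  -2.  -4.  -7.  -8.] [-3.  1. -0. -7.  2. -1. -2. -5. -0.  2. -1. -4. -3. -3. -0. -2. -3. -2.
 -2. -1. -0.  1.  0.  2. -1.]
0.11 [ 17.  14.  14.  12.  10.  14.  12.  10.  11.   7.   6. -10. -13.  -7.
 -10. -12. -13.  -8. -10. -12.] [-1. -1.  0. -3. -3. -0. -1. -4.  1. -3.  0.  0. -2. -1. -1. -0. -3. -0.
 -1. -2.]
0.12 [ 17.  13.  12.  -8.  -9. -11.  -9. -12. -13. -10. -12. -14. -12.] [-0. -2.  0. -2. -0. -0.  0.  2. -2.  1.  0. -1.  0.]
0.13 [ -3.  -8.  -7.  -8. -10. -12.  -9. -11. -13. -11. -12. -13.] [-2. -7. -2. -1. -2. -3.  2. -0.  1. -1. -3. -1.]
0.14 [ -5.  -8.  -6. -10.] [-0.  0.  2. -1.]
```

View pics/c1.png

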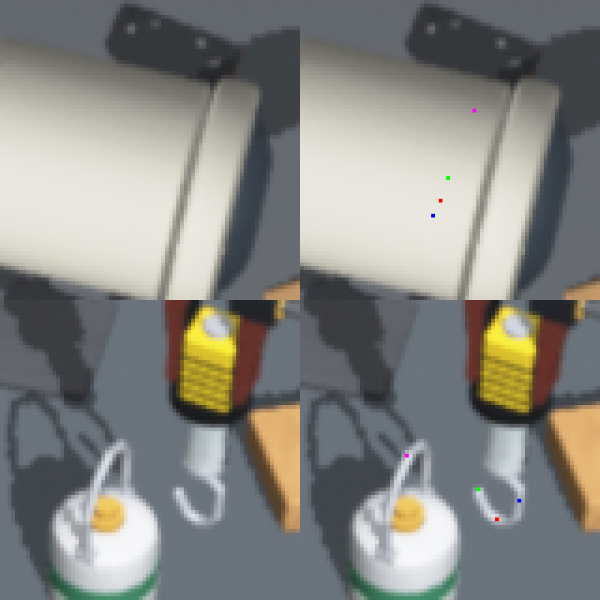

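The hook matches the predicted points in the side view: seat (377,267), point (372,259). Its mouth faces the bail, which is at about (353,250). Next I insert it under the arch and check.

Run:
```python
from h import *
u=np.array([np.cos(np.radians(-20.5)),np.sin(np.radians(-20.5)),0]);b=np.array([.507,-.084,.0])
W=np.load("side1.npz")["W"].reshape(-1,3);W=W[~np.isnan(W[:,0])]
B=W[(np.linalg.norm(W[:,:2]-b[:2],axis=1)<.04)&(W[:,2]>.095)];d=B[:,:2]-b[:2]
U,V=d@u[:2],d@[-u[1],u[0]];print(len(B),"bail u med",np.median(U),"line",np.polyfit(V,U,1),"v range",V.min(),V.max(),"zmax",B[:,2].max())
e=state()["ee_pos"]; t=b+(np.median(U)+.001)*u; t[2]=e[2]
F0=wrench(20)
move_l(t,.06); F1=wrench(10);print((F1-F0).round(2))
move_l(t+[0,0,.019],.04); hold(.2);F2=wrench(20);print((F2-F0).round(2),state()["ee_pos"],state()["time"])
im=get_image("side");m=[int(k) for k in project(im,b+[0,0,.13])]
cv2.imwrite("pics/c2.png",cv2.resize(im["frame"][m[1]-50:m[1]+50,m[0]-50:m[0]+50],(500,500),interpolation=cv2.INTER_CUBIC))
```

```text
1181 bail u med -0.0023368073100244534 line [ 0.03129181 -0.00524571] v range -0.03886849162672151 0.035405102022872156 zmax 0.6067053523283384
[-0.11  0.14 -0.39 -0.01 -0.01  0.01]
[-0.19  0.18 -0.22  0.01 -0.01  0.  ] [ 0.50573248 -0.08350184  0.24798505] 13.0583
```

View pics/c2.png

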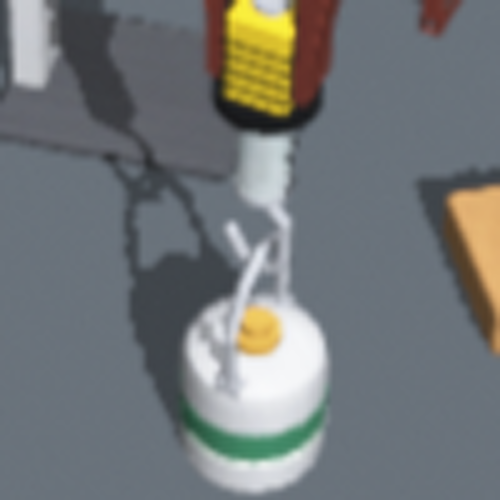

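The hook passes under the arch at crop (270,250), with its point on the far side at (235,235). Now the slow raise with force readings.

Run:
```python
from h import *
p=state()["ee_pos"];F0=wrench(25)[2];L=[];z=p[2]
for i in range(14):
    z+=.004; move_l([p[0],p[1],z],.02); hold(.1)
    f=F0-wrench(8)[2]; L.append(f); print(round(z,4),round(state()["ee_pos"][2],4),round(f,2),round(state()["time"],1))
    if i>2 and f>1.5 and f-L[-2]<.35: break
    if f>9.2: break
hold(.3)
w=F0-wrench(40)[2];s=state();print("N",w,"kg",w/9.81,s["time"],s["ee_pos"])
for n in ("side",):
    im=get_image(n);np.savez(n+"2.npz",W=cloud(im),f=im["frame"]);m=[int(k) for k in project(im,[.507,-.084,.14])]
    cv2.imwrite("pics/c3.png",cv2.resize(im["frame"][m[1]-60:m[1]+60,m[0]-60:m[0]+60],(600,600),interpolation=cv2.INTER_CUBIC))
```

```text
0.252 0.2519 0.03 14.1
0.256 0.2559 0.88 14.7
0.26 0.2599 1.68 15.3
0.264 0.2639 2.6 15.9
0.268 0.2679 3.03 16.4
0.272 0.2719 4.05 17.0
0.276 0.2759 5.02 17.6
0.28 0.2799 6.04 18.2
0.284 0.2839 6.46 18.8
0.288 0.2879 6.58 19.4
N 6.520653817695333 kg 0.664694578766089 20.325 [ 0.50573885 -0.08349945  0.28802947]
```

View pics/c3.png

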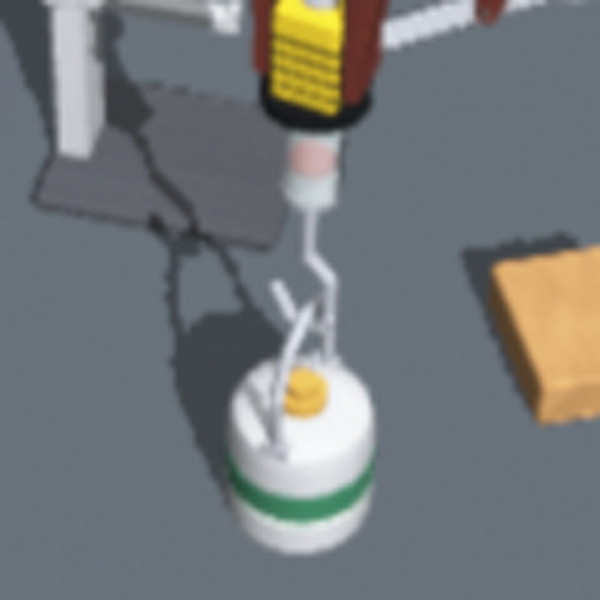

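Run:
```python
from h import *
p=state()["ee_pos"];move_l(p+[0,0,.002],.02);hold(1.2)
im=get_image("side");W2=cloud(im);im2=im
a=np.load("side1.npz")
u=np.array([np.cos(np.radians(-20.5)),np.sin(np.radians(-20.5))])
def stats(W,f,c):
    W=W.reshape(-1,3);h=cv2.cvtColor(f,cv2.COLOR_BGR2HSV).reshape(-1,3)
    d=W[:,:2]-c
    near=np.linalg.norm(d,axis=1)<.045
    g=near&(h[:,0]>55)&(h[:,0]<90)&(h[:,1]>100)&(W[:,2]<.08)
    y=near&(h[:,0]>12)&(h[:,0]<28)&(h[:,1]>120)&(W[:,2]>.06)&(W[:,2]<.12)
    return W[g].mean(0).round(4),g.sum(),"valve",W[y].mean(0).round(4),y.sum()
r1=stats(a["W"],a["f"],[.506,-.084]);r2=stats(W2,im["frame"],[.506,-.084]);print(r1);print(r2)
e=state()["ee_pos"];lift=r2[3][2]-r1[3][2]
print(e,state()["time"],"lift by valve",lift,"by band",r2[0][2]-r1[0][2])
print("stretch=",e[2]-.022-.102-.128-lift)
print(state()["finger_gap"])
for n,r in(("blue",[.452,.307]),):
    phi=-20.5+0
    for k in(0,20,40,60,80):
        j=inverse_kinematics([*r,.32],q(phi+k));print(k,None if j is None else np.round(j,2))
```

```text
(array([ 0.5056, -0.056 ,  0.0327]), np.int64(85), 'valve', array([ 0.5044, -0.0794,  0.0814]), np.int64(52))
(array([ 0.5035, -0.0574,  0.0384]), np.int64(82), 'valve', array([ 0.5039, -0.0807,  0.0875]), np.int64(53))
[ 0.50574196 -0.08349529  0.29002362] 21.875 lift by valve 0.006099999999999994 by band 0.005699999999999997
stretch= 0.0319236160352927
0.027951995573418074
0 [ 0.53 -0.02  1.18 -0.    1.98  0.89]
20 [ 0.53 -0.02  1.18 -0.    1.98  0.54]
40 [ 0.53 -0.02  1.18 -0.    1.98  0.19]
60 [ 0.53 -0.02  1.18 -0.    1.98 -0.16]
80 [ 0.53 -0.02  1.18 -0.    1.98 -0.5 ]
```

It weighs about 0.66 kg by force and 0.65 kg by stretch, with a 6 mm lift, so it goes in the blue ring. I raise it and carry it over slowly, then check the alignment.

```bash
cat >> h.py <<'E'
from scipy.optimize import least_squares
def look(im,c,lift,z0=.008):
    W=cloud(im);f=cv2.cvtColor(im["frame"],cv2.COLOR_BGR2HSV);ok=~np.isnan(W[...,0])
    P=W[ok&(np.hypot(W[...,0]-c[0],W[...,1]-c[1])<.055)&(W[...,2]>z0+lift)&(W[...,2]<.055+lift)]
    r=least_squares(lambda p:np.linalg.norm(P[:,:2]-p,axis=1)-.034,c,loss="soft_l1",f_scale=.002)
    m=ok&(f[...,0]>100)&(f[...,0]<125)&(f[...,1]>150)&(np.hypot(W[...,0]-.452,W[...,1]-.307)<.07)&(W[...,2]>.014)&(W[...,2]<.026)
    R=W[m][:,:2];a=np.hypot(*(R-R.mean(0)).T)
    ring=least_squares(lambda p:np.linalg.norm(R-p[:2],axis=1)-p[2],[.452,.307,.047],loss="soft_l1",f_scale=.002).x
    return r.x.round(4),len(P),np.median(abs(r.fun)).round(4),"ring",ring.round(4)
E
python3 - <<'E'
from h import *
p=state()["ee_pos"];move_l(p+[0,0,.027],.03)
t=np.array([.4525,.307,p[2]+.027]);move_l(t,.08);hold(1.5)
for i in range(2):
    im=get_image("side");print(look(im,[.452,.307],.034));hold(.25)
print(state()["time"],state()["ee_pos"],wrench(10))
m=[int(k) for k in project(im,[.452,.307,.1])];print(m)
y0=min(max(m[1]-60,0),360);cv2.imwrite("pics/c4.png",cv2.resize(im["frame"][y0:y0+120,m[0]-60:m[0]+60],(600,600),interpolation=cv2.INTER_CUBIC))
E
```

```text
(array([0.4521, 0.3045]), 357, np.float64(0.0005), 'ring', array([0.4514, 0.3074, 0.0457]))
(array([0.4521, 0.3045]), 346, np.float64(0.0005), 'ring', array([0.4515, 0.3073, 0.0457]))
30.1 [0.45249509 0.30699453 0.31701486] [ 9.13190986e-03  4.10741446e-02 -7.48395491e+00 -4.95637162e-02
  6.62448367e-02 -3.65583977e-04]
[367, 431]
```

View pics/c4.png

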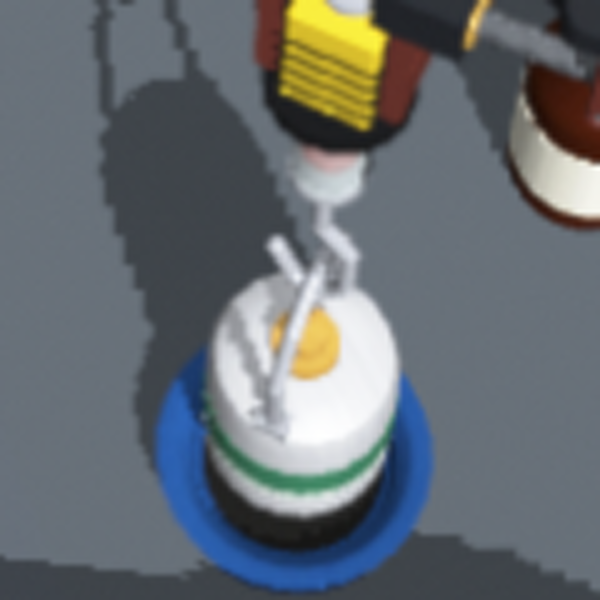

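The canister hangs steady over the ring. It is about 2–3 mm to -y of the ring centre by the same-camera fit, so I shift it and lower it in steps.

Run:
```python
from h import *
F0=wrench(15)[2]
t=np.array([.452,.3092,.317]);move_l(t,.02);move_l([*t[:2],.302],.04);hold(.5)
print(look(get_image("side"),[.452,.307],.02,.02))
for z in(.296,.292,.288,.284,.276,.268):
    move_l([*t[:2],z],.03);hold(.1);print(z,round(wrench(6)[2]-F0,2),round(state()["time"],1))
im=get_image("side");print(look(im,[.452,.307],.008,.02))
V=cloud(im);h=cv2.cvtColor(im["frame"],cv2.COLOR_BGR2HSV);y=(np.hypot(V[...,0]-.452,V[...,1]-.307)<.045)&(h[...,0]>12)&(h[...,0]<28)&(h[...,1]>120)&(V[...,2]>.06)&(V[...,2]<.13)
print("valve",V[y].mean(0),y.sum())
```

```text
(array([0.452 , 0.3066]), 275, np.float64(0.0004), 'ring', array([0.4515, 0.3074, 0.0457]))
0.296 0.1 32.4
0.292 0.16 32.9
0.288 0.93 33.4
0.284 1.64 33.9
0.276 3.38 34.5
0.268 4.74 35.1
(array([0.4523, 0.3064]), 261, np.float64(0.0005), 'ring', array([0.4514, 0.3072, 0.0458]))
valve [0.44904654 0.30988555 0.0890104 ] 82
```

Contact came at the expected height, and the valve is 7.6 mm up against 8 mm for the floor. It is seated, so I unhook.

Run:
```python
from h import *
u=np.array([np.cos(np.radians(-20.5)),np.sin(np.radians(-20.5)),0])
p=state()["ee_pos"]
move_l([p[0],p[1],.252],.05);a=wrench(6)[2];move_l([p[0],p[1],.2375],.04);hold(.2);print(a,wrench(6),state()["time"])
im=get_image("side")
e=state()["ee_pos"]
move_l(e-.012*u,.03);print(wrench(6))
im2=get_image("side")
f=[]
for i in(im,im2):
    m=[int(k) for k in project(i,[.452,.307,.13])];f.append(cv2.resize(i["frame"][m[1]-50:m[1]+50,m[0]-50:m[0]+50],(400,400),interpolation=cv2.INTER_CUBIC))
cv2.imwrite("pics/c5.png",np.hstack(f))
```

```text
-1.2203878775072197 [ 3.62681101e-02  2.02602250e-01 -1.37742065e+00 -5.38101182e-02
  6.85447087e-02 -7.96285110e-05] 36.5167
[ 0.30223084 -0.03891229 -1.15114137 -0.07125698  0.08714528  0.00581462]
```

View pics/c5.png

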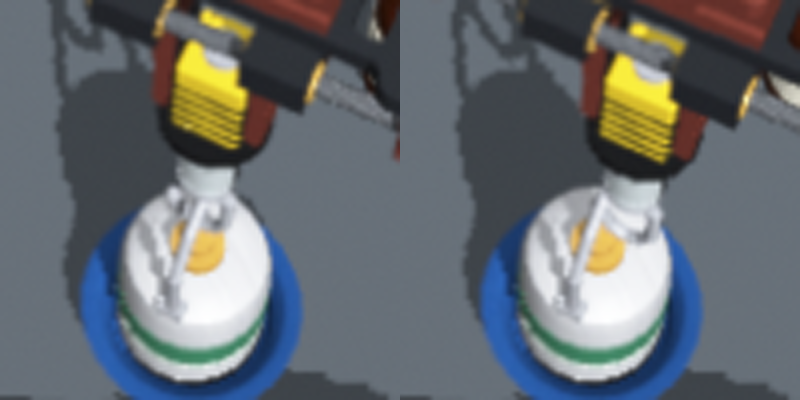

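Run:
```python
from h import *
u=np.array([np.cos(np.radians(-20.5)),np.sin(np.radians(-20.5)),0]);x=np.array([np.cos(np.radians(-9)),np.sin(np.radians(-9)),0])
e=state()["ee_pos"];move_l(e-.05*u,.07);e=state()["ee_pos"];move_l(e+[0,0,.09],.15)
p0=np.array([.58008,-.30297,.157])
a=p0-.11*x
move_to(a+[0,0,.14],q(-17))
move_l(a+[0,0,.014],.15);hold(.2);print(wrench(6),state()["time"])
move_l(a+[0,0,.014]+.055*x,.1);im=get_image("side")
print(state()["ee_pos"],state()["finger_gap"])
W=cloud(im);h=cv2.cvtColor(im["frame"],cv2.COLOR_BGR2HSV);e=state()["ee_pos"]
y=(np.hypot(W[...,0]-e[0],W[...,1]-e[1])<.04)&(h[...,0]>20)&(h[...,0]<35)&(h[...,1]>150);print("yellow zmax",np.percentile(W[y][:,2],97),W[y].mean(0)-e)
m=[int(k) for k in project(im,p0)];cv2.imwrite("pics/c6.png",cv2.resize(im["frame"][m[1]-60:m[1]+60,m[0]-60:m[0]+60],(600,600),interpolation=cv2.INTER_CUBIC))
```

```text
[-0.03220807  0.28490655 -1.66725843 -0.08709147  0.07388437 -0.00921453] 42.4
[ 0.5253869  -0.29434798  0.17098504] 0.027850328486061154
yellow zmax 0.20116456729658014 [0.00405478 0.010405   0.0093688 ]
```

View pics/c6.png

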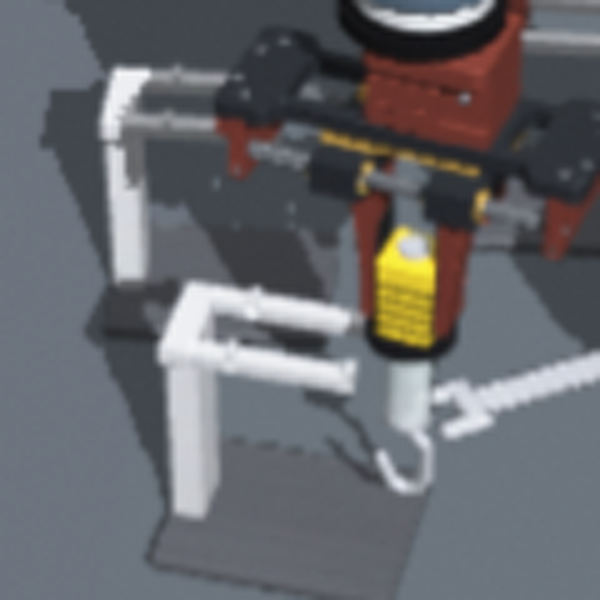

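The scale is held upright in front of the prongs. The sleeve top is at 0.201, as predicted, so it has not slipped. I run it in and seat it.

Run:
```python
from h import *
p0=np.array([.58008,-.30297,.157])
F0=wrench(8);move_l(p0+[0,0,.014],.05);print((wrench(6)-F0).round(2))
move_l(p0+[0,0,.003],.04)
for dz in(.002,.001,0.,-.0005):
    move_l(p0+[0,0,dz],.02);d=wrench(6)-F0;print(dz,d.round(2))
    if d[2]>1.2: break
gripper_open();hold(.3)
move_l(p0+[0,0,.09],.1);print(state()["time"],state()["ee_pos"])
move_to([.35,-.25,.33],q(-17)) if inverse_kinematics([.35,-.25,.33],q(-17)) is not None else None
hold(.5);fr=[]
for n in("top","side"):
    im=get_image(n);fr.append(im["frame"])
    W=cloud(im);h=cv2.cvtColor(im["frame"],cv2.COLOR_BGR2HSV)
    y=(np.hypot(W[...,0]-.58,W[...,1]+.303)<.04)&(h[...,0]>20)&(h[...,0]<35)&(h[...,1]>150);P=W[y]
    T=P[P[:,2]>.18];print(n,y.sum(),"zmax",np.percentile(P[:,2],97) if len(P) else None, cv2.minAreaRect(T[:,:2].astype(np.float32)) if len(T)>4 else None)
    print(look(im,[.452,.307],.008,.02))
cv2.imwrite("pics/c7.png",np.hstack([cv2.resize(fr[0],(400,300)),cv2.resize(fr[1],(400,300))]))
print(state()["time"])
```

```text
[ 0.29  0.01  0.55  0.02  0.03 -0.03]
0.002 [-0.1   0.15  0.28  0.02  0.01 -0.02]
0.001 [-0.    0.01  0.44  0.02  0.02 -0.02]
0.0 [ 0.34 -0.12  0.75  0.   -0.01  0.02]
-0.0005 [-1.06  0.27  3.56  0.13  0.2  -0.01]
48.8417 [ 0.57989511 -0.30287152  0.24592247]
top 131 zmax 0.19098822235872653 ((0.580813467502594, -0.30325400829315186), (0.02808058075606823, 0.025747288018465042), 74.07223510742188)
(array([0.4545, 0.3081]), 122, np.float64(0.0004), 'ring', array([0.4532, 0.3095, 0.0455]))
side 240 zmax 0.18673288172865057 ((0.5804397463798523, -0.3014531433582306), (0.028156865388154984, 0.02913871966302395), 78.79586791992188)
(array([0.4523, 0.3062]), 276, np.float64(0.0004), 'ring', array([0.4516, 0.3073, 0.0458]))
50.425
```

View pics/c7.png

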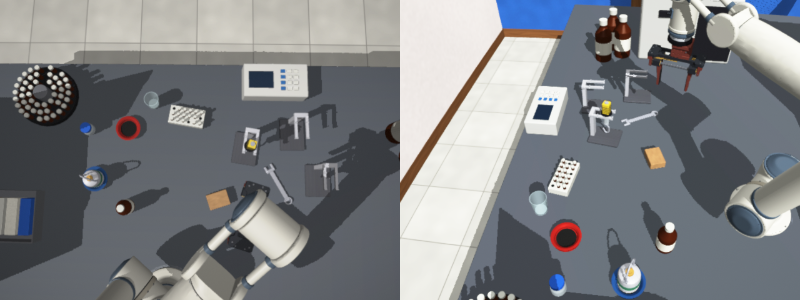

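The scale hangs in its rest, the canister sits in the blue ring, and everything else is where it was. The gripper is clear, so I hand in.

```bash
python3 -c "
from bench import *
print(job_done(), state()['time'])"
```

```text
the job is handed in; nothing more can be done
the job is handed in; nothing more can be done
```

The canister weighed about 660 g, so it went into the blue ring. The scale is back in its fork rest and released. The job was handed in shortly after 50.4 s on the robot's clock, against the 72 s limit.

- **Weighing:** I held the canister still for over a second, about 6 mm clear of the bench. The wrist force gave 0.665 kg and the spring stretch seen by camera gave about 0.65 kg. The two differ by about 15 g, but both are above 600 g. The highest force read while lifting was about 6.6 N, well under the 1 kg mark.
- **Placing:** It touched the holder floor at the expected height, and the valve stood 7.6 mm higher than on the bench, against 8 mm for the floor. It sits within about 1–2 mm of the ring's centre.
- **Scale:** The sleeve top is back at its original height (0.187 m). Its position is within 2 mm of where it started, which is inside the rest's play.
- **Bench:** In the last pictures nothing else appears to have moved; I judged that by eye.
- **Doubtful readings:** The wrist force readings wander by about 0.3 N, and the top and side cameras differ by about 2 mm. Neither changed a decision.

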